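# Set out the reagent bottles by height on the sampler deck

## Task

Stand the four capped reagent bottles on the four black rubber discs of the sampler deck, one on each and well centred, in order of height: the shortest on the disc next to the open steel wash cup, rising to the tallest on the disc farthest from it. Do not tip any bottle over on the way, leave the glass flask alone, and let go of everything.

Things in the scene. Friction and masses are not known exactly. Their poses are not given: they have to be found in the camera images.
- jar: loose white plastic bottle, paper band, green cap; 48 mm tall over the cap; straight round body 56 mm across up to 34 mm, then a shoulder; cap 50 mm across, 14 mm high. Origin: centre of its underside, z up its axis. Starts upright on the bench (z = 0), nearer the robot than the deck. The squat wide jar, the shortest; about 0.12 kg.
- vial: loose white plastic bottle, paper band, green cap; 72 mm tall over the cap; straight round body 34 mm across up to 50 mm, then a shoulder; cap 24 mm across, 18 mm high. Origin: centre of its underside, z up its axis. Starts upright on the bench (z = 0), nearer the robot than the deck. The slim small one, second shortest; about 0.07 kg.
- mid_bottle: loose white plastic bottle, paper band, green cap; 98 mm tall over the cap; straight round body 46 mm across up to 70 mm, then a shoulder; cap 30 mm across, 22 mm high. Origin: centre of its underside, z up its axis. Starts upright on the bench (z = 0), nearer the robot than the deck. The second tallest; about 0.15 kg.
- tall_bottle: loose white plastic bottle, paper band, green cap; 126 mm tall over the cap; straight round body 38 mm across up to 98 mm, then a shoulder; cap 26 mm across, 22 mm high. Origin: centre of its underside, z up its axis. Starts upright on the bench (z = 0), nearer the robot than the deck. The tallest; about 0.14 kg.
- seat_a: one of four identical black rubber discs, 66 mm across, 3 mm thick, fixed in a row on the white deck plate (100 x 500 x 8 mm); flat top 11 mm above the bench. Origin: centre of its underside, 8 mm up. Neighbours' centres about 80 mm apart, up to 6 mm off the line. Neither its letter nor its yaw tells its place in the row.
- seat_b: one of four identical black rubber discs, 66 mm across, 3 mm thick, fixed in a row on the white deck plate (100 x 500 x 8 mm); flat top 11 mm above the bench. Origin: centre of its underside, 8 mm up. Neighbours' centres about 80 mm apart, up to 6 mm off the line. Neither its letter nor its yaw tells its place in the row.
- seat_c: one of four identical black rubber discs, 66 mm across, 3 mm thick, fixed in a row on the white deck plate (100 x 500 x 8 mm); flat top 11 mm above the bench. Origin: centre of its underside, 8 mm up. Neighbours' centres about 80 mm apart, up to 6 mm off the line. Neither its letter nor its yaw tells its place in the row.
- seat_d: one of four identical black rubber discs, 66 mm across, 3 mm thick, fixed in a row on the white deck plate (100 x 500 x 8 mm); flat top 11 mm above the bench. Origin: centre of its underside, 8 mm up. Neighbours' centres about 80 mm apart, up to 6 mm off the line. Neither its letter nor its yaw tells its place in the row.
- wash_cup: open round steel cup, 50 mm across, 45 mm high (rim 53 mm above the bench), fixed on the deck at either end of the row of discs, about 95 mm (centres) from the nearest disc. Origin: centre of its underside, 8 mm up. At the other end, equally far, a solid white post of the same height, 32 mm thick on a 50 mm foot.
- flask: bystander: closed conical flask of dark green glass, 72 mm across the base, 100 mm tall, loose on the bench to the robot's right of the deck; origin at the centre of its underside, z up its axis. Leave it where it stands.

How it is judged:
By the outcome, as a careful person would: the job done as asked, in the order asked, and still so for the second after the job is handed in, with the robot touching nothing.
It also fails if it takes over 128 s, if anything falls off the work surface, if the arm or the gripper's body presses on something with over 40 N, if the wrist force passes 120 N, or if a joint passes its speed limit or range.

## Robot

A 6-joint arm with a two-finger parallel gripper is mounted at the origin on the work surface. World frame = base frame: x ahead of the robot, y to its left, z up, the work surface at z = 0. Lengths are in m, angles in degrees, forces in N, time in s.
With the tool pointing down it reaches from about 0.4 to 0.825 m from the base axis. Payload 7 kg.
Tool frame: the origin (TCP) lies on the centre line of the jaws, within the pads' length; the fingertips stand 22 mm ahead of it and the grasp point (between the pads) lies 3 mm ahead of it; z points along the fingers, y is the line along which they close (so a half turn about z gives the same grasp; the last joint's range is limited). The gripper opens to 88 mm and grips with 3 to 60 N. Pads are 19 mm wide; open, the fingers measure 130 mm over their backs; the gripper's body (78 mm by 193 mm) begins 47 mm behind the grasp point.
Start: joints at [-54.941, 20.546, 0.682, 0, -70.136, -16.507], TCP at [0.215, -0.64, 0.249] pointing down, gripper open.
Joint ranges: [-176.03, 176.03], [-82.01, 121.73], [-58.28, 71.71], [-173.87, 95.51], [-174.79, -0.11], [-173.66, 173.66]. Speed limits (degrees/s): [136.94, 136.94, 172.46, 180, 180, 180].

## Interface

Orientations are given as [roll, pitch, yaw] about the fixed x, y, z axes, in that order (R = Rz(yaw) Ry(pitch) Rx(roll)).
In Python, from plant import get_state, cams, r gives the robot as it stands.
- The arm moves only by the tool apply_moves, never from a script. Its argument "targets" is a list of rows, each an object with "dp": the shift along the world's x, y, z in m, a list of three; "yaw": the turn about the world's z in degrees. In form: [{"dp": [x, y, z], "yaw": yaw}, ...]. A call has 1 to 20 rows; each row is the pose to reach, as a shift and turn from the pose commanded when the call began; what a row does not reach only later rows make up. A row lasts 1/12 s, in which the tool goes at most 41.7 mm and 7.16 degrees, less where a joint would pass 70% of its speed; a pose out of reach is approached as far as the arm can. A call with a gripper value outside its range is refused whole. "grip" is the gripper command: -1 is fully open, 1 is shut, values between are in proportion, set as the call begins (left out, the last holds). The fingers move at their own pace and stop on an object; "squeeze" is the grip in N (left out, the last holds). Time passes only in rows, so rows that repeat a pose let the fingers close. It gives the time, the measured TCP pose, the force, the opening and the grip force at its end, in the units of the state.
- get_state(): the state, without advancing time (a new reading comes with each control period).
- cams.capture(name): name is "scene" or "side" or "wrist"; returns a dict with "image" (420x560x3 uint8, red, green, blue), "range_z" (420x560 float32, m along the optical axis (not along the pixel's ray), 0 where there is no reading), "fx", "fy", "cx", "cy" (pixels), "R" (3x3) and "t" (3): a world point X has camera coordinates R X + t; the wrist camera has in their place "T_tool_cam" (4x4, takes a point from camera to tool coordinates, whose origin is the TCP and whose axes are the flange's). Camera axes: x right, y down, z forward; pixel columns grow to the right and rows downward; lengths in m; the calibration is good to about 2 mm. A picture is of the moment at which its call begins: read the wrist's pose just before it.
- r.close_job(): hands the job in; it is judged then, once.
The state is a dict: "time_s": time; "joints": joint angles; "qd": joint speeds; "joint_torque": joint torques, N m; "tcp_pos": TCP position; "eef_rot": TCP orientation; "contact_force": force on the tool from outside, world axes, zero at the start; "moment": the same for the moment, N m; "gripper_width": finger opening in m; "gripper_force": force on a finger pad.
Only numpy, scipy, OpenCV 4.12 (cv2) and the standard library are available. Lean on these libraries where they do the work, as an engineer would, in place of code of your own. Each camera call takes 0.05 s, during which the arm holds its last target. There are 200 camera calls.

## Working session

There is one attempt and no reset: what is moved stays moved. The work goes in short steps, Python scripts to look and compute and a tool call to move; the robot and the scene stay as the last step left them, time stands still between calls to the robot, and variables do not carry over. Pictures are saved under pics/ and viewed, at most 14 in all, crops included, and the job is handed in when it is done.

Besides the shell and the picture viewer there is one more tool, called after ">>>" as name(argument=value, ...) on one line, values as JSON. apply_moves: Moves the arm, as the interface text tells. Its arguments: {"type":"object","properties":{"targets":{"type":"array","items":{"type":"object","properties":{"dp":{"type":"array","items":{"type":"number"}},"yaw":{"type":"number"}}}},"grip":{"type":"number"},"squeeze":{"type":"number"}},"required":["targets"]}

```bash
mkdir -p pics; cat > h.py <<'E'
import numpy as np, cv2
from plant import get_state, cams, r
def cap(n,save=None):
    s=get_state(); c=cams.capture(n)
    if save: cv2.imwrite('pics/'+save,c['image'][:,:,::-1])
    z=c['range_z']; v,u=np.mgrid[:z.shape[0],:z.shape[1]]
    P=np.stack([(u-c['cx'])/c['fx']*z,(v-c['cy'])/c['fy']*z,z],-1)
    if 'R' in c: W=(P-c['t'])@c['R']
    else:
        from scipy.spatial.transform import Rotation as Ro
        T=c['T_tool_cam']; Rt=Ro.from_euler('xyz',s['eef_rot'],degrees=True).as_matrix()
        W=(P@T[:3,:3].T+T[:3,3])@Rt.T+s['tcp_pos']
    W[z==0]=np.nan
    return c['image'],W
E
python3 - <<'E'
from h import *
print(get_state())
for n in('scene','side'):
    im,W=cap(n,n+'.png'); np.save(n+'.npy',W)
E
```

```text
{'time_s': 0.0, 'joints': array([-5.49426731e+01,  2.05918642e+01,  6.31723926e-01, -1.93622273e-02,
       -7.01355286e+01, -1.65071909e+01]), 'qd': array([ 0.02182901,  0.08315456, -0.11030428, -0.08817248,  0.03433616,
       -0.05567502]), 'joint_torque': array([ 1.39874439e-03, -5.82722354e+01,  2.93060035e+01,  6.99756235e+00,
        7.08594176e-03, -2.12913192e-04]), 'tcp_pos': array([ 0.2145644 , -0.6394972 ,  0.24760463]), 'eef_rot': array([ 1.79903102e+02, -9.73415623e-03, -1.61456450e+02]), 'contact_force': array([-0.41132235,  0.8598955 , -0.03306675]), 'moment': array([ 0.02318896, -0.03597912, -0.00899295]), 'gripper_force': 0.0, 'gripper_width': 0.087593929817228}
```

View pics/scene.png

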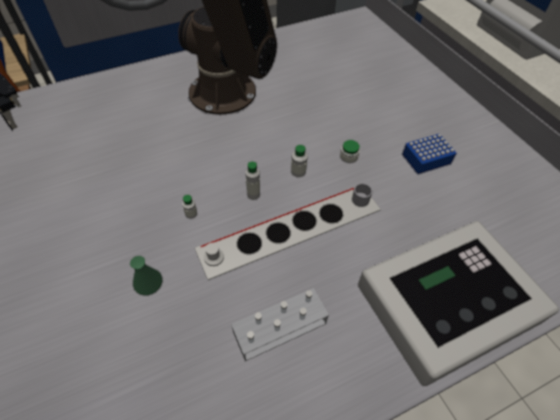

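View pics/side.png

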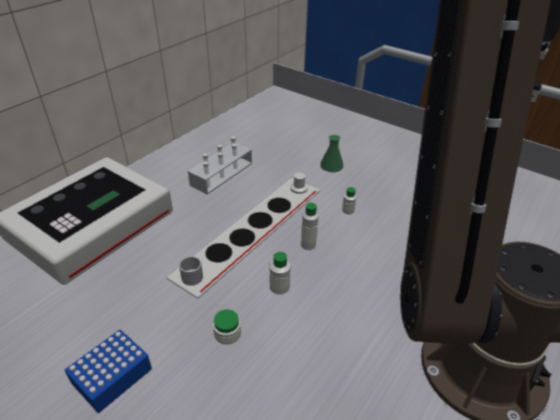

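The scene view shows the cup at (362,193), the discs at (331,213), (304,220), (278,232) and (249,243), and the post at (214,254). The bottles are the vial (188,205), tall (252,178), mid (300,160) and jar (350,150), with the flask at (146,275). The side view agrees.

```bash
cat > m.py <<'E'
from h import *
def circ(p):
    A=np.c_[2*p,np.ones(len(p))]; s=np.linalg.lstsq(A,(p**2).sum(1),rcond=None)[0]
    return s[:2],np.sqrt(s[2]+s[:2]@s[:2])
def blobs(im,W,kind,minpx=25):
    I=im.astype(int); R,G,B=I[...,0],I[...,1],I[...,2]; x,y,z=np.moveaxis(W,-1,0)
    reg=(x>.3)&(x<.85)&(abs(y)<.5)
    m=reg&(((G>R+35)&(G>B+20)&(z>.02)) if kind=='cap' else ((I.max(-1)<55)&(z>0)&(z<.025)))
    n,l,st,ct=cv2.connectedComponentsWithStats(m.astype(np.uint8))
    for i in range(1,n):
        if st[i,4]<minpx: continue
        q=W[l==i]; top=np.percentile(q[:,2],90)
        if kind=='cap': q=q[q[:,2]>top-.004]
        h=cv2.convexHull(q[:,:2].astype(np.float32))[:,0]
        (c,rad)=cv2.minEnclosingCircle(h)
        print(kind,ct[i].round(),st[i,4],'mean',q[:,:2].mean(0).round(4),'circ',np.round(c,4),round(rad,4),'top',round(top,4))
E
python3 - <<'E'
from m import *
for n in('scene','side'):
    print(n); im=cv2.imread(f'pics/{n}.png')[:,:,::-1]; W=np.load(n+'.npy')
    blobs(im,W,'cap'); blobs(im,W,'disc')
W=np.load('scene.npy')
for u,v in((362,187),(214,248),(140,262)): print(W[v,u])
E
```

```text
scene
cap [351. 146.] 144 mean [0.4498 0.2364] circ [0.449 0.237] 0.0237 top 0.052
cap [300. 149.] 56 mean [0.4402 0.0706] circ [0.4407 0.0706] 0.0129 top 0.1029
cap [252. 165.] 48 mean [ 0.4652 -0.0833] circ [ 0.4647 -0.0834] 0.0116 top 0.13
cap [187. 198.] 44 mean [ 0.4548 -0.2624] circ [ 0.4545 -0.2627] 0.0107 top 0.077
disc [425. 164.] 154 mean [0.5799 0.4155] circ [0.559  0.4389] 0.0684 top 0.024
disc [331. 213.] 297 mean [0.6161 0.079 ] circ [0.6156 0.0797] 0.0295 top 0.0152
disc [304. 220.] 313 mean [0.607  0.0023] circ [0.6078 0.0024] 0.0303 top 0.0152
disc [278. 232.] 332 mean [ 0.6128 -0.0774] circ [ 0.6132 -0.0775] 0.0307 top 0.0155
disc [249. 243.] 355 mean [ 0.6109 -0.1577] circ [ 0.6104 -0.158 ] 0.0304 top 0.0152
disc [153. 286.] 123 mean [ 0.6287 -0.4106] circ [ 0.617  -0.4139] 0.0286 top 0.023
side
cap [334. 137.] 30 mean [ 0.6022 -0.4167] circ [ 0.6014 -0.4175] 0.0129 top 0.101
cap [351. 190.] 48 mean [ 0.4517 -0.26  ] circ [ 0.4512 -0.2616] 0.0128 top 0.072
cap [311. 207.] 76 mean [ 0.4609 -0.0805] circ [ 0.4596 -0.0817] 0.0135 top 0.1254
cap [280. 258.] 135 mean [0.4356 0.0732] circ [0.4361 0.0725] 0.0152 top 0.0976
cap [226. 320.] 412 mean [0.4451 0.2393] circ [0.446  0.2383] 0.0257 top 0.048
disc [279. 205.] 234 mean [ 0.6077 -0.1558] circ [ 0.6094 -0.1554] 0.0316 top 0.0112
disc [260. 220.] 272 mean [ 0.6091 -0.075 ] circ [ 0.6071 -0.0755] 0.0326 top 0.0115
disc [242. 237.] 313 mean [0.6035 0.0048] circ [0.6046 0.0051] 0.0323 top 0.0113
disc [218. 252.] 349 mean [0.613  0.0809] circ [0.6105 0.0792] 0.0332 top 0.0113
[0.58956991 0.18897199 0.03800316]
[ 0.61166007 -0.24798192  0.05220459]
[ 0.60761297 -0.41510116  0.10210081]
```

>>> apply_moves(targets=[{"dp":[0.1,0.16,0],"yaw":30},{"dp":[0.1,0.16,0],"yaw":30},{"dp":[0.1,0.16,0],"yaw":30},{"dp":[0.1,0.16,0],"yaw":30},{"dp":[0.238,0.379,0],"yaw":71.5},{"dp":[0.238,0.379,0],"yaw":71.5},{"dp":[0.238,0.379,0],"yaw":71.5},{"dp":[0.238,0.379,0],"yaw":71.5},{"dp":[0.238,0.379,0],"yaw":71.5},{"dp":[0.238,0.379,0],"yaw":71.5},{"dp":[0.238,0.379,0],"yaw":71.5},{"dp":[0.238,0.379,0],"yaw":71.5},{"dp":[0.238,0.379,0],"yaw":71.5},{"dp":[0.238,0.379,0],"yaw":71.5},{"dp":[0.238,0.379,0],"yaw":71.5},{"dp":[0.238,0.379,0],"yaw":71.5}], grip=-1, squeeze=20)

```text
time_s: 1.43
tcp_pos: [0.4521, -0.2618, 0.2484]
eef_rot: [180.0, 0.0, -90.0]
contact_force: [-0.4, -0.1, 0.6]
gripper_width: 0.0874
gripper_force: 0.0
```

```bash
python3 - <<'E'
from m import *
s=get_state(); print(s['tcp_pos'],s['eef_rot'],s['joints'].round(1))
im,W=cap('wrist','w1.png'); print(cams.capture('wrist')['T_tool_cam'].round(3))
blobs(im,W,'cap'); blobs(im,W,'disc')
E
```

```text
[ 0.45212671 -0.26176026  0.24844591] [ 1.79982414e+02  2.74716223e-03 -9.00442510e+01] [ -8.5   6.1 -18.4  -0.  -65.5   8.5]
[[-0.    -0.964 -0.268  0.073]
 [ 1.    -0.     0.    -0.001]
 [-0.001 -0.268  0.964 -0.137]
 [ 0.     0.     0.     1.   ]]
cap [89. 14.] 1141 mean [ 0.6051 -0.4181] circ [ 0.6054 -0.4205] 0.0169 top 0.1015
cap [279. 196.] 407 mean [ 0.4543 -0.2631] circ [ 0.4542 -0.2627] 0.0117 top 0.0735
disc [130.  68.] 81 mean [ 0.6132 -0.3913] circ [ 0.6118 -0.3959] 0.0153 top 0.0237
disc [147. 254.] 492 mean [ 0.6232 -0.1738] circ [ 0.6183 -0.1682] 0.0293 top 0.0124
disc [176. 329.] 285 mean [ 0.595  -0.0636] circ [ 0.5992 -0.0681] 0.0269 top 0.0123
```

View pics/w1.png

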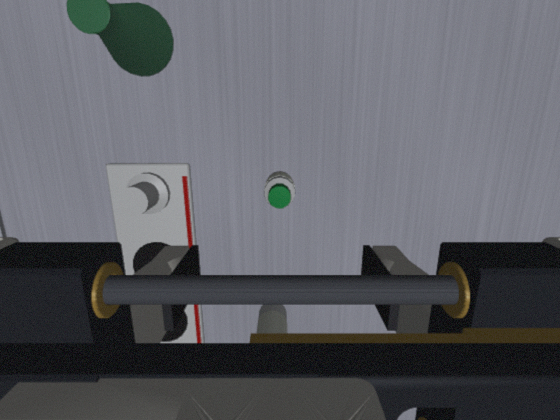

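The wrist view shows the vial cap at (279,196), right under the TCP, with the discs partly hidden by the fingers. I'll do one pass over the row to measure the discs while empty-handed.

>>> apply_moves(targets=[{"dp":[0.158,0.332,0.1]},{"dp":[0.158,0.332,0.1]},{"dp":[0.158,0.332,0.1]},{"dp":[0.158,0.332,0.1]},{"dp":[0.158,0.332,0.1]},{"dp":[0.158,0.332,0.1]},{"dp":[0.158,0.332,0.1]},{"dp":[0.158,0.332,0.1]},{"dp":[0.158,0.332,0.1]},{"dp":[0.158,0.332,0.1]},{"dp":[0.158,0.332,0.1]},{"dp":[0.158,0.332,0.1]},{"dp":[0.158,0.332,0.1]},{"dp":[0.158,0.332,0.1]}])

```text
$.targets[0]: bad value
```

```bash
python3 - <<'E'
from m import *
im,W=cap('wrist','w2.png')
blobs(im,W,'cap'); blobs(im,W,'disc')
E
```

```text
cap [89. 14.] 1151 mean [ 0.605 -0.418] circ [ 0.6051 -0.4208] 0.017 top 0.1014
cap [279. 196.] 412 mean [ 0.4541 -0.263 ] circ [ 0.454  -0.2625] 0.0118 top 0.0733
disc [125.  67.] 38 mean [ 0.618  -0.3928] circ [ 0.6161 -0.3934] 0.008 top 0.0243
disc [137.  72.] 26 mean [ 0.6082 -0.3885] circ [ 0.6088 -0.3896] 0.0063 top 0.0182
disc [147. 254.] 488 mean [ 0.6229 -0.1741] circ [ 0.6177 -0.1688] 0.0298 top 0.0124
disc [176. 329.] 291 mean [ 0.595  -0.0636] circ [ 0.599 -0.068] 0.0282 top 0.0123
```

View pics/w2.png

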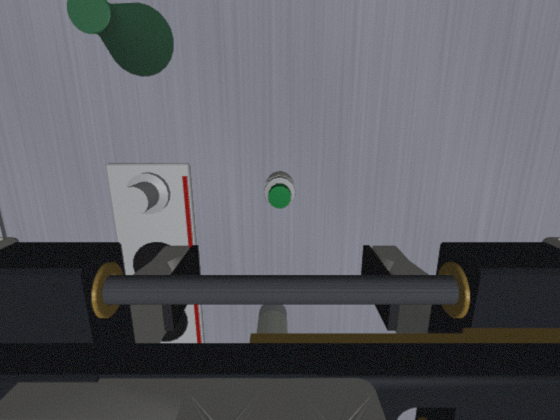

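The move was refused because yaw is required, so this is the same view as before.

>>> apply_moves(targets=[{"dp":[0.158,0.332,0.1],"yaw":0},{"dp":[0.158,0.332,0.1],"yaw":0},{"dp":[0.158,0.332,0.1],"yaw":0},{"dp":[0.158,0.332,0.1],"yaw":0},{"dp":[0.158,0.332,0.1],"yaw":0},{"dp":[0.158,0.332,0.1],"yaw":0},{"dp":[0.158,0.332,0.1],"yaw":0},{"dp":[0.158,0.332,0.1],"yaw":0},{"dp":[0.158,0.332,0.1],"yaw":0},{"dp":[0.158,0.332,0.1],"yaw":0},{"dp":[0.158,0.332,0.1],"yaw":0},{"dp":[0.158,0.332,0.1],"yaw":0},{"dp":[0.158,0.332,0.1],"yaw":0},{"dp":[0.158,0.332,0.1],"yaw":0}])

```text
time_s: 2.75
tcp_pos: [0.6103, 0.0698, 0.3485]
eef_rot: [180.0, -0.0, -90.0]
contact_force: [-0.7, 0.0, 0.3]
gripper_width: 0.0876
gripper_force: 0.0
```

```bash
python3 - <<'E'
from m import *
print(get_state()['tcp_pos'])
im,W=cap('wrist','w3.png')
blobs(im,W,'cap'); blobs(im,W,'disc')
E
```

```text
[0.61027218 0.0697904  0.34845952]
cap [423.  42.] 541 mean [ 0.4647 -0.0826] circ [ 0.4643 -0.0825] 0.0129 top 0.1275
cap [419. 185.] 452 mean [0.4393 0.071 ] circ [0.4388 0.0716] 0.0148 top 0.0996
disc [281.  12.] 1092 mean [ 0.6106 -0.1449] circ [ 0.6106 -0.1547] 0.0311 top 0.0128
disc [279.  67.] 1778 mean [ 0.6126 -0.0773] circ [ 0.6127 -0.077 ] 0.0318 top 0.0127
disc [283. 127.] 1531 mean [0.6067 0.0023] circ [0.6067 0.0028] 0.0316 top 0.0126
disc [277. 179.] 1342 mean [0.616  0.0785] circ [0.616 0.079] 0.0317 top 0.0126
```

View pics/w3.png

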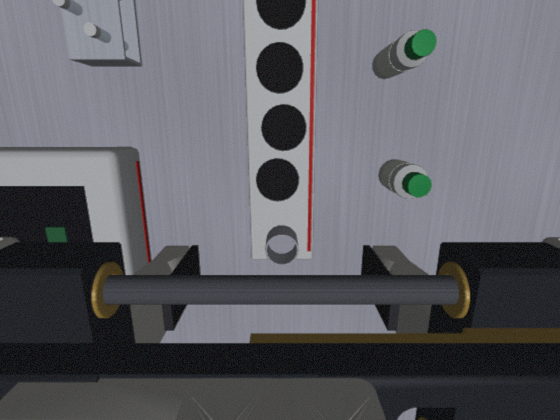

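The view over the row shows the discs at columns ~280, rows 12/67/127/179, with the cup at (282,243). The tall (423,42) and mid (419,185) caps are also visible. This agrees with the scene camera. Jar next.

>>> apply_moves(targets=[{"dp":[-0.162,0.167,-0.12],"yaw":0},{"dp":[-0.162,0.167,-0.12],"yaw":0},{"dp":[-0.162,0.167,-0.12],"yaw":0},{"dp":[-0.162,0.167,-0.12],"yaw":0},{"dp":[-0.162,0.167,-0.12],"yaw":0},{"dp":[-0.162,0.167,-0.12],"yaw":0},{"dp":[-0.162,0.167,-0.12],"yaw":0},{"dp":[-0.162,0.167,-0.12],"yaw":0},{"dp":[-0.162,0.167,-0.12],"yaw":0},{"dp":[-0.162,0.167,-0.12],"yaw":0},{"dp":[-0.162,0.167,-0.12],"yaw":0},{"dp":[-0.162,0.167,-0.12],"yaw":0}])

```text
time_s: 3.8
tcp_pos: [0.4496, 0.2374, 0.2291]
eef_rot: [-180.0, 0.0, -90.0]
contact_force: [0.1, -0.2, 0.6]
gripper_width: 0.0878
gripper_force: 0.0
```

```bash
python3 - <<'E'
from m import *
print(get_state()['tcp_pos'])
im,W=cap('wrist','w4.png')
blobs(im,W,'cap')
E
```

```text
[0.44959252 0.23744237 0.22905659]
cap [296.   6.] 410 mean [0.4388 0.0808] circ [0.4389 0.0773] 0.0134 top 0.0995
cap [283. 196.] 1744 mean [0.448  0.2374] circ [0.4477 0.238 ] 0.0248 top 0.0494
```

>>> apply_moves(targets=[{"dp":[0,0.0005,-0.04],"yaw":0},{"dp":[0,0.0005,-0.08],"yaw":0},{"dp":[0,0.0005,-0.12],"yaw":0},{"dp":[0,0.0005,-0.15],"yaw":0},{"dp":[0,0.0005,-0.175],"yaw":0},{"dp":[0,0.0005,-0.19],"yaw":0},{"dp":[0,0.0005,-0.198],"yaw":0},{"dp":[0,0.0005,-0.202],"yaw":0},{"dp":[0,0.0005,-0.202],"yaw":0},{"dp":[0,0.0005,-0.202],"yaw":0}])

```text
time_s: 4.68
tcp_pos: [0.4494, 0.239, 0.0274]
eef_rot: [-179.9, 0.0, -90.0]
contact_force: [-1.1, -1.1, -0.1]
gripper_width: 0.0877
gripper_force: 0.0
```

>>> apply_moves(targets=[{"dp":[0,0,0],"yaw":0},{"dp":[0,0,0],"yaw":0},{"dp":[0,0,0],"yaw":0},{"dp":[0,0,0],"yaw":0},{"dp":[0,0,0],"yaw":0},{"dp":[0,0,0],"yaw":0},{"dp":[0,0,0],"yaw":0},{"dp":[0,0,0],"yaw":0},{"dp":[0,0,0],"yaw":0},{"dp":[0,0,0],"yaw":0}], grip=1, squeeze=15)

```text
time_s: 5.52
tcp_pos: [0.4487, 0.2386, 0.0268]
eef_rot: [-180.0, 0.0, -89.9]
contact_force: [-3.7, -0.1, 6.2]
gripper_width: 0.0546
gripper_force: 15.0
```

>>> apply_moves(targets=[{"dp":[0,0,0.005],"yaw":0},{"dp":[0,0,0.02],"yaw":0},{"dp":[0,0,0.045],"yaw":0},{"dp":[0,0,0.075],"yaw":0},{"dp":[0,0,0.1],"yaw":0},{"dp":[0,0,0.115],"yaw":0},{"dp":[0,0,0.12],"yaw":0},{"dp":[0,0,0.12],"yaw":0},{"dp":[0,0,0.12],"yaw":0},{"dp":[0,0,0.12],"yaw":0}])

```text
time_s: 6.35
tcp_pos: [0.448, 0.2379, 0.1451]
eef_rot: [179.9, -0.1, -90.0]
contact_force: [-0.4, 0.0, -1.4]
gripper_width: 0.0546
gripper_force: 15.0
```

```bash
python3 - <<'E'
from m import *
s=get_state();print(s['tcp_pos'],s['gripper_width'],s['gripper_force'])
im,W=cap('wrist','w5.png')
blobs(im,W,'cap')
E
```

```text
[0.44803516 0.23792167 0.14510538] 0.05455542230840808 14.999638348817825
cap [282. 261.] 2390 mean [0.4489 0.2186] circ [0.4491 0.2236] 0.0206 top 0.1675
cap [280. 318.] 3205 mean [0.4491 0.2426] circ [0.4491 0.2337] 0.0266 top 0.1675
```

View pics/w5.png

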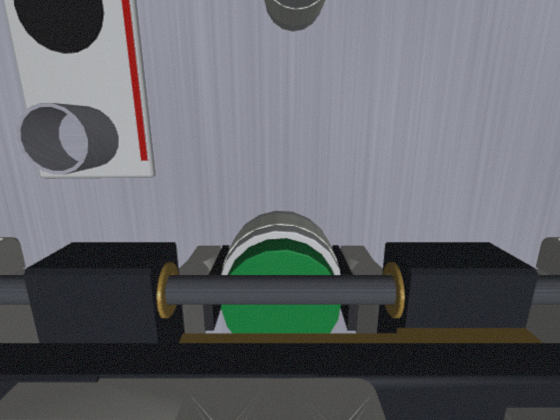

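The jar is held squarely, cap at (282,290), with the cup and the first disc at upper left. I'll carry it to the disc beside the cup.

>>> apply_moves(targets=[{"dp":[0.01,-0.01,0],"yaw":0},{"dp":[0.03,-0.028,0],"yaw":0},{"dp":[0.055,-0.052,0],"yaw":0},{"dp":[0.08,-0.076,0],"yaw":0},{"dp":[0.105,-0.1,0],"yaw":0},{"dp":[0.13,-0.123,0],"yaw":0},{"dp":[0.15,-0.142,0],"yaw":0},{"dp":[0.162,-0.153,0],"yaw":0},{"dp":[0.167,-0.158,0],"yaw":0},{"dp":[0.167,-0.158,0],"yaw":0},{"dp":[0.167,-0.158,0],"yaw":0},{"dp":[0.167,-0.158,0],"yaw":0},{"dp":[0.167,-0.158,0],"yaw":0},{"dp":[0.167,-0.158,0],"yaw":0}])

```text
time_s: 7.57
tcp_pos: [0.6152, 0.0814, 0.1468]
eef_rot: [-180.0, 0.0, -89.9]
contact_force: [0.2, 0.7, -1.3]
gripper_width: 0.0546
gripper_force: 15.0
```

```bash
python3 - <<'E'
from m import *
print(get_state()['tcp_pos'])
im,W=cap('wrist','w6.png')
blobs(im,W,'cap'); blobs(im,W,'disc')
m=(abs(W[...,2]-.167)<.004)&(im[...,1].astype(int)>im[...,0]+35); q=W[m]
l=[[x,q[abs(q[:,0]-x)<.001,1].min()] for x in np.arange(.598,.634,.002)]; print(circ(np.array(l)))
E
```

```text
[0.61524196 0.08143493 0.1468079 ]
cap [544. 220.] 900 mean [0.4495 0.0686] circ [0.449  0.0678] 0.0107 top 0.0989
cap [281. 260.] 2589 mean [0.6161 0.062 ] circ [0.6165 0.0676] 0.0208 top 0.169
cap [281. 318.] 3241 mean [0.6162 0.0857] circ [0.6166 0.0773] 0.0267 top 0.1693
disc [285.  22.] 3607 mean [ 0.6126 -0.0655] circ [ 0.6128 -0.0755] 0.0321 top 0.0125
disc [292. 115.] 4924 mean [0.6068 0.002 ] circ [0.6066 0.0029] 0.0323 top 0.0124
disc [280. 195.] 2630 mean [0.6162 0.0692] circ [0.6161 0.0787] 0.032 top 0.0124
(array([0.61620841, 0.08199662]), np.float64(0.026233692650788898))
```

>>> apply_moves(targets=[{"dp":[0,-0.0025,-0.02],"yaw":0},{"dp":[0,-0.0025,-0.045],"yaw":0},{"dp":[0,-0.0025,-0.07],"yaw":0},{"dp":[0,-0.0025,-0.088],"yaw":0},{"dp":[0,-0.0025,-0.098],"yaw":0},{"dp":[0,-0.0025,-0.103],"yaw":0},{"dp":[0,-0.0025,-0.106],"yaw":0},{"dp":[0,-0.0025,-0.108],"yaw":0},{"dp":[0,-0.0025,-0.108],"yaw":0},{"dp":[0,-0.0025,-0.108],"yaw":0},{"dp":[0,-0.0025,-0.108],"yaw":0}])

```text
time_s: 8.53
tcp_pos: [0.6163, 0.0783, 0.0395]
eef_rot: [-179.9, 0.0, -89.9]
contact_force: [-0.9, -0.2, -1.6]
gripper_width: 0.0543
gripper_force: 15.0
```

>>> apply_moves(targets=[{"dp":[0,0,-0.001],"yaw":0},{"dp":[0,0,-0.0015],"yaw":0},{"dp":[0,0,-0.0015],"yaw":0},{"dp":[0,0,-0.0015],"yaw":0}])

```text
time_s: 8.87
tcp_pos: [0.6161, 0.0782, 0.0378]
eef_rot: [-179.9, 0.0, -89.9]
contact_force: [-2.0, 0.2, 5.9]
gripper_width: 0.0547
gripper_force: 15.0
```

>>> apply_moves(targets=[{"dp":[0,0,0],"yaw":0},{"dp":[0,0,0],"yaw":0},{"dp":[0,0,0],"yaw":0},{"dp":[0,0,0],"yaw":0},{"dp":[0,0,0],"yaw":0},{"dp":[0,0,0],"yaw":0},{"dp":[0,0,0],"yaw":0},{"dp":[0,0,0],"yaw":0}], grip=-1)

```text
time_s: 9.53
tcp_pos: [0.6157, 0.0781, 0.037]
eef_rot: [180.0, -0.0, -89.9]
contact_force: [0.1, -0.4, 0.4]
gripper_width: 0.0874
gripper_force: 0.0
```

>>> apply_moves(targets=[{"dp":[0,0,0.01],"yaw":0},{"dp":[0,0,0.03],"yaw":0},{"dp":[0,0,0.06],"yaw":0},{"dp":[0,0,0.1],"yaw":0},{"dp":[0,0,0.14],"yaw":0},{"dp":[0,0,0.18],"yaw":0},{"dp":[0,0,0.2],"yaw":0},{"dp":[0,0,0.2],"yaw":0},{"dp":[0,0,0.2],"yaw":0},{"dp":[0,0,0.2],"yaw":0}])

```text
time_s: 10.37
tcp_pos: [0.6152, 0.078, 0.2371]
eef_rot: [180.0, 0.0, -90.0]
contact_force: [0.1, 0.1, -0.1]
gripper_width: 0.0878
gripper_force: 0.0
```

```bash
python3 - <<'E'
from m import *
print(get_state()['tcp_pos'])
im,W=cap('wrist','w7.png')
blobs(im,W,'cap'); blobs(im,W,'disc')
E
```

```text
[0.61517834 0.07799768 0.23706839]
cap [501.   4.] 242 mean [ 0.4648 -0.0736] circ [ 0.465  -0.0758] 0.0103 top 0.1274
cap [279. 196.] 1773 mean [0.617  0.0769] circ [0.6168 0.0776] 0.0248 top 0.0604
cap [478. 200.] 840 mean [0.4394 0.071 ] circ [0.439  0.0719] 0.0151 top 0.0994
disc [284.  40.] 3324 mean [ 0.6126 -0.0774] circ [ 0.6123 -0.0768] 0.0323 top 0.0126
disc [289. 120.] 2718 mean [0.6067 0.0022] circ [0.6068 0.0028] 0.032 top 0.0125
disc [286. 171.] 187 mean [0.61   0.0579] circ [0.6156 0.0767] 0.0317 top 0.0123
```

View pics/w7.png

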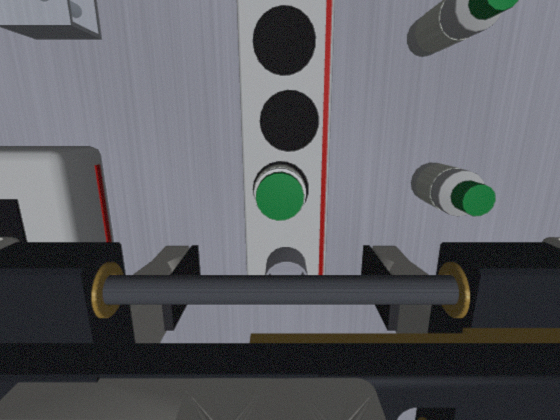

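The jar stands centred on the disc, cap at (279,196). Vial next.

>>> apply_moves(targets=[{"dp":[-0.162,-0.3405,0],"yaw":0},{"dp":[-0.162,-0.3405,0],"yaw":0},{"dp":[-0.162,-0.3405,0],"yaw":0},{"dp":[-0.162,-0.3405,0],"yaw":0},{"dp":[-0.162,-0.3405,0],"yaw":0},{"dp":[-0.162,-0.3405,0],"yaw":0},{"dp":[-0.162,-0.3405,0],"yaw":0},{"dp":[-0.162,-0.3405,0],"yaw":0},{"dp":[-0.162,-0.3405,0],"yaw":0},{"dp":[-0.162,-0.3405,0],"yaw":0},{"dp":[-0.162,-0.3405,0],"yaw":0},{"dp":[-0.162,-0.3405,0],"yaw":0},{"dp":[-0.162,-0.3405,0],"yaw":0},{"dp":[-0.162,-0.3405,0],"yaw":0}])

```text
time_s: 11.58
tcp_pos: [0.4542, -0.2614, 0.2367]
eef_rot: [180.0, 0.0, -89.9]
contact_force: [-0.6, 0.2, -0.5]
gripper_width: 0.0877
gripper_force: 0.0
```

```bash
python3 - <<'E'
from m import *
print(get_state()['tcp_pos'])
im,W=cap('wrist','w8.png')
blobs(im,W,'cap')
E
```

```text
[ 0.45424955 -0.26137024  0.23667457]
cap [84. 11.] 970 mean [ 0.605  -0.4156] circ [ 0.6052 -0.4206] 0.0169 top 0.1015
cap [281. 199.] 443 mean [ 0.4543 -0.263 ] circ [ 0.4545 -0.2629] 0.0118 top 0.0735
```

>>> apply_moves(targets=[{"dp":[0,-0.001,-0.04],"yaw":0},{"dp":[0,-0.001,-0.08],"yaw":0},{"dp":[0,-0.001,-0.12],"yaw":0},{"dp":[0,-0.001,-0.15],"yaw":0},{"dp":[0,-0.001,-0.175],"yaw":0},{"dp":[0,-0.001,-0.19],"yaw":0},{"dp":[0,-0.001,-0.197],"yaw":0},{"dp":[0,-0.001,-0.199],"yaw":0},{"dp":[0,-0.001,-0.199],"yaw":0},{"dp":[0,-0.001,-0.199],"yaw":0}])

```text
time_s: 12.47
tcp_pos: [0.4547, -0.2633, 0.0391]
eef_rot: [-179.9, -0.0, -89.9]
contact_force: [-0.7, 0.1, 0.4]
gripper_width: 0.0875
gripper_force: 0.0
```

>>> apply_moves(targets=[{"dp":[0,0,0],"yaw":0},{"dp":[0,0,0],"yaw":0},{"dp":[0,0,0],"yaw":0},{"dp":[0,0,0],"yaw":0},{"dp":[0,0,0],"yaw":0},{"dp":[0,0,0],"yaw":0},{"dp":[0,0,0],"yaw":0},{"dp":[0,0,0],"yaw":0},{"dp":[0,0,0],"yaw":0},{"dp":[0,0,0],"yaw":0},{"dp":[0,0,0],"yaw":0},{"dp":[0,0,0],"yaw":0}], grip=1, squeeze=12)

```text
time_s: 13.47
tcp_pos: [0.4537, -0.2634, 0.038]
eef_rot: [180.0, 0.0, -89.9]
contact_force: [0.4, 0.4, 0.3]
gripper_width: 0.0336
gripper_force: 12.0
```

>>> apply_moves(targets=[{"dp":[0,0,0.005],"yaw":0},{"dp":[0,0,0.02],"yaw":0},{"dp":[0,0,0.045],"yaw":0},{"dp":[0,0,0.075],"yaw":0},{"dp":[0,0,0.1],"yaw":0},{"dp":[0,0,0.125],"yaw":0},{"dp":[0,0,0.14],"yaw":0},{"dp":[0,0,0.14],"yaw":0},{"dp":[0,0,0.14],"yaw":0},{"dp":[0,0,0.14],"yaw":0}])

```text
time_s: 14.3
tcp_pos: [0.4531, -0.2631, 0.1774]
eef_rot: [180.0, 0.0, -90.0]
contact_force: [-0.6, -0.0, -0.6]
gripper_width: 0.0336
gripper_force: 12.0
```

>>> apply_moves(targets=[{"dp":[0.01,0.017,0],"yaw":0},{"dp":[0.025,0.043,0],"yaw":0},{"dp":[0.043,0.075,0],"yaw":0},{"dp":[0.062,0.108,0],"yaw":0},{"dp":[0.081,0.141,0],"yaw":0},{"dp":[0.1,0.174,0],"yaw":0},{"dp":[0.118,0.205,0],"yaw":0},{"dp":[0.134,0.233,0],"yaw":0},{"dp":[0.146,0.254,0],"yaw":0},{"dp":[0.153,0.266,0],"yaw":0},{"dp":[0.153,0.266,0],"yaw":0},{"dp":[0.153,0.266,0],"yaw":0},{"dp":[0.153,0.266,0],"yaw":0},{"dp":[0.153,0.266,0],"yaw":0}])

```text
time_s: 15.47
tcp_pos: [0.606, 0.0016, 0.1777]
eef_rot: [179.9, -0.0, -90.0]
contact_force: [0.4, 0.8, -0.4]
gripper_width: 0.0334
gripper_force: 12.0
```

```bash
cat >> m.py <<'E'
def held(name,rad,dz):
    t=get_state()['tcp_pos']; im,W=cap('wrist',name); print('tcp',t.round(4))
    blobs(im,W,'cap'); blobs(im,W,'disc')
    I=im.astype(int); q=W[(abs(W[...,2]-t[2]-dz)<.005)&(I[...,1]>I[...,0]+35)&(abs(W[...,0]-t[0])<rad*.8)]
    if len(q)<30: print('no cap');return
    l=np.array([[x,q[abs(q[:,0]-x)<.001,1].min()] for x in t[0]+np.arange(-.7*rad,.7*rad,.0015)])
    print('held mean x',q[:,0].mean().round(4),'y by known radius',np.median(l[:,1]+np.sqrt(rad**2-(l[:,0]-q[:,0].mean())**2)).round(4))
E
python3 -c "
from m import *
held('w9.png',.012,.034)"
```

```text
tcp [0.606  0.0016 0.1777]
cap [526. 101.] 2257 mean [ 0.4652 -0.0829] circ [ 0.4644 -0.0826] 0.0135 top 0.1273
cap [280. 319.] 1680 mean [ 0.6071 -0.0018] circ [ 0.6076 -0.0079] 0.0172 top 0.2128
cap [499. 316.] 684 mean [0.4432 0.0679] circ [0.4921 0.0268] 0.0845 top 0.0996
disc [276.  26.] 3735 mean [ 0.6107 -0.1512] circ [ 0.6107 -0.1571] 0.0322 top 0.0126
disc [274. 116.] 3927 mean [ 0.6126 -0.0778] circ [ 0.6125 -0.077 ] 0.0321 top 0.0125
disc [280. 199.] 3053 mean [0.6066 0.0008] circ [0.6067 0.0025] 0.032 top 0.0124
held mean x 0.6061 y by known radius 0.0037
```

View pics/w9.png

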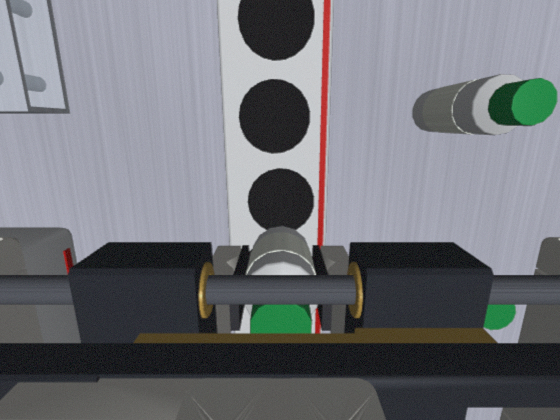

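The vial is held upright over the second disc (280,199); its cap is mostly behind the gripper bar, so I go by the grasp offset. Lowering.

>>> apply_moves(targets=[{"dp":[0,0.0005,-0.02],"yaw":0},{"dp":[0,0.0005,-0.05],"yaw":0},{"dp":[0,0.0005,-0.08],"yaw":0},{"dp":[0,0.0005,-0.105],"yaw":0},{"dp":[0,0.0005,-0.118],"yaw":0},{"dp":[0,0.0005,-0.124],"yaw":0},{"dp":[0,0.0005,-0.127],"yaw":0},{"dp":[0,0.0005,-0.128],"yaw":0},{"dp":[0,0.0005,-0.129],"yaw":0},{"dp":[0,0.0005,-0.129],"yaw":0},{"dp":[0,0.0005,-0.129],"yaw":0},{"dp":[0,0.0005,-0.129],"yaw":0}])

```text
time_s: 16.52
tcp_pos: [0.6072, 0.0032, 0.0499]
eef_rot: [-179.9, 0.0, -89.9]
contact_force: [1.0, -0.4, 0.2]
gripper_width: 0.0337
gripper_force: 12.0
```

>>> apply_moves(targets=[{"dp":[-0.0005,-0.0005,-0.0008],"yaw":0},{"dp":[-0.0005,-0.0005,-0.0012],"yaw":0},{"dp":[-0.0005,-0.0005,-0.0012],"yaw":0},{"dp":[-0.0005,-0.0005,-0.0012],"yaw":0}])

```text
time_s: 16.85
tcp_pos: [0.6068, 0.0028, 0.049]
eef_rot: [-179.9, 0.0, -89.9]
contact_force: [-1.6, 0.5, 6.7]
gripper_width: 0.0331
gripper_force: 12.0
```

>>> apply_moves(targets=[{"dp":[0,0,0],"yaw":0},{"dp":[0,0,0],"yaw":0},{"dp":[0,0,0],"yaw":0},{"dp":[0,0,0],"yaw":0},{"dp":[0,0,0],"yaw":0},{"dp":[0,0,0],"yaw":0},{"dp":[0,0,0],"yaw":0},{"dp":[0,0,0],"yaw":0},{"dp":[0,0,0],"yaw":0},{"dp":[0,0,0],"yaw":0}], grip=-1)

```text
time_s: 17.68
tcp_pos: [0.6062, 0.0026, 0.0479]
eef_rot: [180.0, 0.0, -89.9]
contact_force: [0.3, 0.3, -0.0]
gripper_width: 0.0873
gripper_force: 0.0
```

>>> apply_moves(targets=[{"dp":[0,0,0.01],"yaw":0},{"dp":[0,0,0.03],"yaw":0},{"dp":[0,0,0.06],"yaw":0},{"dp":[0,0,0.1],"yaw":0},{"dp":[0,0,0.14],"yaw":0},{"dp":[0,0,0.18],"yaw":0},{"dp":[0,0,0.2],"yaw":0},{"dp":[0,0,0.2],"yaw":0},{"dp":[0,0,0.2],"yaw":0},{"dp":[0,0,0.2],"yaw":0}])

```text
time_s: 18.52
tcp_pos: [0.6057, 0.0025, 0.2479]
eef_rot: [180.0, 0.0, -90.0]
contact_force: [0.1, -0.0, -0.7]
gripper_width: 0.0873
gripper_force: 0.0
```

```bash
python3 - <<'E'
from m import *
print(get_state()['tcp_pos'])
im,W=cap('wrist','w10.png')
blobs(im,W,'cap'); blobs(im,W,'disc')
E
```

```text
[0.60566606 0.00254466 0.24785855]
cap [463. 106.] 909 mean [ 0.4648 -0.0829] circ [ 0.4645 -0.0825] 0.0133 top 0.1275
cap [279. 201.] 451 mean [0.6077 0.0032] circ [0.6076 0.0034] 0.0118 top 0.0843
cap [271. 258.] 1326 mean [0.6168 0.0744] circ [0.617  0.0769] 0.0247 top 0.0604
disc [276.  37.] 3144 mean [ 0.6107 -0.1582] circ [ 0.6107 -0.158 ] 0.0325 top 0.0126
disc [275. 116.] 2581 mean [ 0.6126 -0.0776] circ [ 0.6126 -0.0772] 0.032 top 0.0125
disc [281. 179.] 1150 mean [ 0.6057 -0.0059] circ [0.6068 0.0026] 0.0321 top 0.0125
disc [277. 232.] 206 mean [0.6103 0.0598] circ [0.6159 0.0777] 0.0316 top 0.0124
```

>>> apply_moves(targets=[{"dp":[-0.168,0.069,0],"yaw":0},{"dp":[-0.168,0.069,0],"yaw":0},{"dp":[-0.168,0.069,0],"yaw":0},{"dp":[-0.168,0.069,0],"yaw":0},{"dp":[-0.168,0.069,0],"yaw":0},{"dp":[-0.168,0.069,0],"yaw":0},{"dp":[-0.168,0.069,0],"yaw":0},{"dp":[-0.168,0.069,0],"yaw":0},{"dp":[-0.168,0.069,0],"yaw":0},{"dp":[-0.168,0.069,0],"yaw":0}])

```text
time_s: 19.4
tcp_pos: [0.4388, 0.0713, 0.2473]
eef_rot: [179.9, -0.0, -90.0]
contact_force: [0.0, 0.1, -0.2]
gripper_width: 0.0878
gripper_force: 0.0
```

```bash
python3 - <<'E'
from m import *
print(get_state()['tcp_pos'])
im,W=cap('wrist','w11.png')
blobs(im,W,'cap')
E
```

```text
[0.43876609 0.07130074 0.24727795]
cap [246.  11.] 776 mean [ 0.464  -0.0791] circ [ 0.4641 -0.0814] 0.0127 top 0.1274
cap [ 99. 129.] 578 mean [0.6068 0.0036] circ [0.6074 0.004 ] 0.0122 top 0.0844
cap [113. 200.] 1760 mean [0.6161 0.0769] circ [0.6166 0.0774] 0.0252 top 0.0603
cap [281. 204.] 774 mean [0.4387 0.0709] circ [0.4386 0.0713] 0.0148 top 0.0994
```

>>> apply_moves(targets=[{"dp":[0,0,-0.04],"yaw":0},{"dp":[0,0,-0.08],"yaw":0},{"dp":[0,0,-0.12],"yaw":0},{"dp":[0,0,-0.15],"yaw":0},{"dp":[0,0,-0.17],"yaw":0},{"dp":[0,0,-0.18],"yaw":0},{"dp":[0,0,-0.186],"yaw":0},{"dp":[0,0,-0.186],"yaw":0},{"dp":[0,0,-0.186],"yaw":0}])

```text
time_s: 20.2
tcp_pos: [0.4386, 0.0715, 0.0619]
eef_rot: [180.0, -0.0, -90.0]
contact_force: [0.3, 0.8, 0.3]
gripper_width: 0.0877
gripper_force: 0.0
```

>>> apply_moves(targets=[{"dp":[0,0,0],"yaw":0},{"dp":[0,0,0],"yaw":0},{"dp":[0,0,0],"yaw":0},{"dp":[0,0,0],"yaw":0},{"dp":[0,0,0],"yaw":0},{"dp":[0,0,0],"yaw":0},{"dp":[0,0,0],"yaw":0},{"dp":[0,0,0],"yaw":0},{"dp":[0,0,0],"yaw":0},{"dp":[0,0,0],"yaw":0},{"dp":[0,0,0],"yaw":0},{"dp":[0,0,0],"yaw":0}], grip=1, squeeze=18)

```text
time_s: 21.2
tcp_pos: [0.4382, 0.0716, 0.0619]
eef_rot: [180.0, -0.0, -89.9]
contact_force: [-1.8, 0.3, 4.5]
gripper_width: 0.0458
gripper_force: 18.0
```

>>> apply_moves(targets=[{"dp":[0,0,0.005],"yaw":0},{"dp":[0,0,0.02],"yaw":0},{"dp":[0,0,0.045],"yaw":0},{"dp":[0,0,0.075],"yaw":0},{"dp":[0,0,0.1],"yaw":0},{"dp":[0,0,0.125],"yaw":0},{"dp":[0,0,0.145],"yaw":0},{"dp":[0,0,0.15],"yaw":0},{"dp":[0,0,0.15],"yaw":0},{"dp":[0,0,0.15],"yaw":0},{"dp":[0,0,0.15],"yaw":0}])

```text
time_s: 22.12
tcp_pos: [0.4373, 0.0712, 0.2104]
eef_rot: [179.9, -0.1, -90.0]
contact_force: [0.1, -0.2, -2.1]
gripper_width: 0.0454
gripper_force: 18.0
```

>>> apply_moves(targets=[{"dp":[0.01,-0.009,0],"yaw":0},{"dp":[0.03,-0.025,0],"yaw":0},{"dp":[0.055,-0.047,0],"yaw":0},{"dp":[0.08,-0.068,0],"yaw":0},{"dp":[0.105,-0.089,0],"yaw":0},{"dp":[0.13,-0.11,0],"yaw":0},{"dp":[0.15,-0.127,0],"yaw":0},{"dp":[0.165,-0.14,0],"yaw":0},{"dp":[0.1745,-0.148,0],"yaw":0},{"dp":[0.1745,-0.148,0],"yaw":0},{"dp":[0.1745,-0.148,0],"yaw":0},{"dp":[0.1745,-0.148,0],"yaw":0},{"dp":[0.1745,-0.148,0],"yaw":0},{"dp":[0.1745,-0.148,0],"yaw":0}])

```text
time_s: 23.28
tcp_pos: [0.6122, -0.0757, 0.2121]
eef_rot: [-180.0, 0.0, -89.9]
contact_force: [0.1, -0.2, -1.9]
gripper_width: 0.0457
gripper_force: 18.0
```

```bash
python3 -c "
from m import *
held('w12.png',.015,.037)"
```

```text
tcp [ 0.6122 -0.0757  0.2121]
cap [480. 214.] 1159 mean [ 0.465  -0.0833] circ [ 0.4647 -0.083 ] 0.0131 top 0.1273
cap [282. 272.] 133 mean [ 0.6126 -0.0901] circ [ 0.6128 -0.0883] 0.0073 top 0.2326
cap [280. 318.] 2169 mean [ 0.6135 -0.0806] circ [ 0.6138 -0.0848] 0.018 top 0.2494
disc [283. 113.] 3170 mean [ 0.6108 -0.1584] circ [ 0.6108 -0.1578] 0.0319 top 0.0125
disc [281. 186.] 2145 mean [ 0.6127 -0.0828] circ [ 0.6126 -0.0774] 0.0318 top 0.0125
held mean x 0.6123 y by known radius -0.072
```

View pics/w12.png

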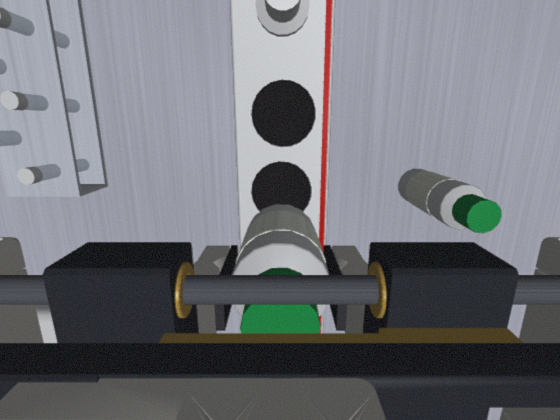

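The mid bottle is held upright over the third disc (281,186), and the fourth disc at (283,113) is free. Lowering.

>>> apply_moves(targets=[{"dp":[0,-0.001,-0.02],"yaw":0},{"dp":[0,-0.001,-0.05],"yaw":0},{"dp":[0,-0.001,-0.08],"yaw":0},{"dp":[0,-0.001,-0.11],"yaw":0},{"dp":[0,-0.001,-0.127],"yaw":0},{"dp":[0,-0.001,-0.134],"yaw":0},{"dp":[0,-0.001,-0.137],"yaw":0},{"dp":[0,-0.001,-0.138],"yaw":0},{"dp":[0,-0.001,-0.139],"yaw":0},{"dp":[0,-0.001,-0.139],"yaw":0},{"dp":[0,-0.001,-0.139],"yaw":0}])

```text
time_s: 24.25
tcp_pos: [0.6135, -0.0773, 0.0742]
eef_rot: [-179.9, 0.0, -89.9]
contact_force: [0.2, 0.2, -1.6]
gripper_width: 0.0456
gripper_force: 18.0
```

>>> apply_moves(targets=[{"dp":[-0.0005,0,-0.0004],"yaw":0},{"dp":[-0.0005,0,-0.0008],"yaw":0},{"dp":[-0.0005,0,-0.0008],"yaw":0},{"dp":[-0.0005,0,-0.0008],"yaw":0}])

```text
time_s: 24.58
tcp_pos: [0.6126, -0.0774, 0.073]
eef_rot: [-179.9, -0.0, -89.9]
contact_force: [-2.4, 0.9, 5.7]
gripper_width: 0.0457
gripper_force: 18.0
```

>>> apply_moves(targets=[{"dp":[0,0,0],"yaw":0},{"dp":[0,0,0],"yaw":0},{"dp":[0,0,0],"yaw":0},{"dp":[0,0,0],"yaw":0},{"dp":[0,0,0],"yaw":0},{"dp":[0,0,0],"yaw":0},{"dp":[0,0,0],"yaw":0},{"dp":[0,0,0],"yaw":0},{"dp":[0,0,0],"yaw":0},{"dp":[0,0,0],"yaw":0}], grip=-1)

```text
time_s: 25.42
tcp_pos: [0.6122, -0.0774, 0.0721]
eef_rot: [180.0, -0.0, -89.9]
contact_force: [0.3, -0.3, -0.3]
gripper_width: 0.0877
gripper_force: 0.0
```

>>> apply_moves(targets=[{"dp":[0,0,0.01],"yaw":0},{"dp":[0,0,0.03],"yaw":0},{"dp":[0,0,0.06],"yaw":0},{"dp":[0,0,0.1],"yaw":0},{"dp":[0,0,0.14],"yaw":0},{"dp":[0,0,0.18],"yaw":0},{"dp":[0,0,0.2],"yaw":0},{"dp":[0,0,0.2],"yaw":0},{"dp":[0,0,0.2],"yaw":0},{"dp":[0,0,0.2],"yaw":0}])

```text
time_s: 26.25
tcp_pos: [0.6117, -0.0773, 0.2721]
eef_rot: [180.0, 0.0, -90.0]
contact_force: [0.2, -0.8, -0.2]
gripper_width: 0.0878
gripper_force: 0.0
```

```bash
python3 - <<'E'
from m import *
print(get_state()['tcp_pos'])
im,W=cap('wrist','w13.png')
blobs(im,W,'cap'); blobs(im,W,'disc')
E
```

```text
[ 0.61169463 -0.0773349   0.27205853]
cap [280. 200.] 714 mean [ 0.6133 -0.0781] circ [ 0.6132 -0.0778] 0.0148 top 0.1103
cap [442. 199.] 602 mean [ 0.4648 -0.0832] circ [ 0.464  -0.0831] 0.0132 top 0.1274
cap [285. 264.] 339 mean [0.6077 0.0028] circ [0.6076 0.0034] 0.0117 top 0.0843
cap [277. 315.] 766 mean [0.617  0.0813] circ [ 6.177e-01 -4.000e-04] 0.1026 top 0.0604
disc [282. 116.] 2268 mean [ 0.6107 -0.1584] circ [ 0.6107 -0.1578] 0.0319 top 0.0126
disc [281. 171.] 513 mean [ 0.6113 -0.0927] circ [ 0.6125 -0.0775] 0.0319 top 0.0126
disc [285. 235.] 868 mean [ 0.6061 -0.0072] circ [0.6066 0.0019] 0.0318 top 0.0126
```

>>> apply_moves(targets=[{"dp":[-0.148,-0.0057,0],"yaw":0},{"dp":[-0.148,-0.0057,0],"yaw":0},{"dp":[-0.148,-0.0057,0],"yaw":0},{"dp":[-0.148,-0.0057,0],"yaw":0},{"dp":[-0.148,-0.0057,0],"yaw":0},{"dp":[-0.148,-0.0057,0],"yaw":0},{"dp":[-0.148,-0.0057,0],"yaw":0},{"dp":[-0.148,-0.0057,0],"yaw":0},{"dp":[-0.148,-0.0057,0],"yaw":0}])

```text
time_s: 27.05
tcp_pos: [0.4648, -0.083, 0.2714]
eef_rot: [179.9, -0.0, -90.0]
contact_force: [0.5, -0.2, 0.4]
gripper_width: 0.0875
gripper_force: 0.0
```

```bash
python3 - <<'E'
from m import *
print(get_state()['tcp_pos'])
im,W=cap('wrist','w14.png')
blobs(im,W,'cap')
E
```

```text
[ 0.46482425 -0.08304019  0.27136368]
cap [131. 205.] 813 mean [ 0.6123 -0.078 ] circ [ 0.6128 -0.0775] 0.0152 top 0.1102
cap [282. 205.] 603 mean [ 0.464  -0.0834] circ [ 0.4639 -0.0831] 0.0127 top 0.1274
```

>>> apply_moves(targets=[{"dp":[-0.0005,0,-0.04],"yaw":0},{"dp":[-0.0005,0,-0.08],"yaw":0},{"dp":[-0.0005,0,-0.12],"yaw":0},{"dp":[-0.0005,0,-0.15],"yaw":0},{"dp":[-0.0005,0,-0.17],"yaw":0},{"dp":[-0.0005,0,-0.178],"yaw":0},{"dp":[-0.0005,0,-0.183],"yaw":0},{"dp":[-0.0005,0,-0.183],"yaw":0},{"dp":[-0.0005,0,-0.183],"yaw":0}])

```text
time_s: 27.85
tcp_pos: [0.4647, -0.083, 0.0899]
eef_rot: [-179.9, 0.0, -89.9]
contact_force: [-0.0, 0.2, -0.2]
gripper_width: 0.0878
gripper_force: 0.0
```

>>> apply_moves(targets=[{"dp":[0,0,0],"yaw":0},{"dp":[0,0,0],"yaw":0},{"dp":[0,0,0],"yaw":0},{"dp":[0,0,0],"yaw":0},{"dp":[0,0,0],"yaw":0},{"dp":[0,0,0],"yaw":0},{"dp":[0,0,0],"yaw":0},{"dp":[0,0,0],"yaw":0},{"dp":[0,0,0],"yaw":0},{"dp":[0,0,0],"yaw":0},{"dp":[0,0,0],"yaw":0},{"dp":[0,0,0],"yaw":0}], grip=1, squeeze=18)

```text
time_s: 28.85
tcp_pos: [0.4637, -0.0831, 0.089]
eef_rot: [180.0, -0.0, -89.9]
contact_force: [-0.5, 0.3, 0.2]
gripper_width: 0.0378
gripper_force: 18.0
```

>>> apply_moves(targets=[{"dp":[0,0,0.005],"yaw":0},{"dp":[0,0,0.02],"yaw":0},{"dp":[0,0,0.045],"yaw":0},{"dp":[0,0,0.075],"yaw":0},{"dp":[0,0,0.1],"yaw":0},{"dp":[0,0,0.125],"yaw":0},{"dp":[0,0,0.14],"yaw":0},{"dp":[0,0,0.145],"yaw":0},{"dp":[0,0,0.145],"yaw":0},{"dp":[0,0,0.145],"yaw":0},{"dp":[0,0,0.145],"yaw":0}])

```text
time_s: 29.77
tcp_pos: [0.4629, -0.0831, 0.2326]
eef_rot: [179.9, -0.0, -90.0]
contact_force: [-0.8, -0.5, -1.3]
gripper_width: 0.0371
gripper_force: 18.0
```

>>> apply_moves(targets=[{"dp":[0.01,-0.005,0],"yaw":0},{"dp":[0.03,-0.015,0],"yaw":0},{"dp":[0.055,-0.028,0],"yaw":0},{"dp":[0.08,-0.041,0],"yaw":0},{"dp":[0.105,-0.054,0],"yaw":0},{"dp":[0.125,-0.064,0],"yaw":0},{"dp":[0.14,-0.071,0],"yaw":0},{"dp":[0.147,-0.075,0],"yaw":0},{"dp":[0.147,-0.075,0],"yaw":0},{"dp":[0.147,-0.075,0],"yaw":0},{"dp":[0.147,-0.075,0],"yaw":0},{"dp":[0.147,-0.075,0],"yaw":0},{"dp":[0.147,-0.075,0],"yaw":0}])

```text
time_s: 30.85
tcp_pos: [0.6103, -0.1578, 0.2345]
eef_rot: [-180.0, 0.0, -89.9]
contact_force: [-0.5, -0.4, -1.3]
gripper_width: 0.0373
gripper_force: 18.0
```

```bash
python3 -c "
from m import *
held('w15.png',.013,.037)"
```

```text
tcp [ 0.6103 -0.1578  0.2345]
cap [280. 319.] 1808 mean [ 0.6114 -0.1629] circ [ 0.6121 -0.1675] 0.0166 top 0.2726
disc [281. 184.] 1942 mean [ 0.6107 -0.1629] circ [ 0.6105 -0.1581] 0.0318 top 0.0125
held mean x 0.6104 y by known radius -0.1566
```

View pics/w15.png

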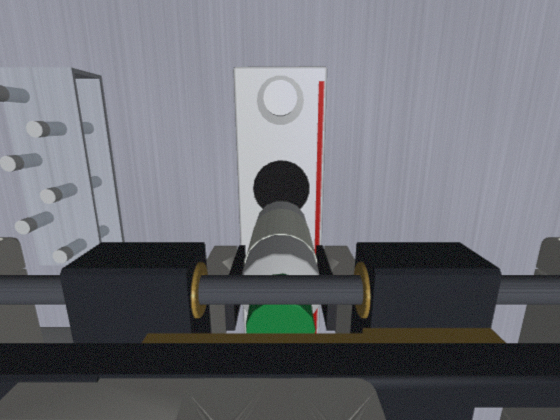

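The tall bottle is upright over the last disc (281,184), next to the post at (280,97). Lowering.

>>> apply_moves(targets=[{"dp":[-0.0005,0,-0.02],"yaw":0},{"dp":[-0.0005,0,-0.05],"yaw":0},{"dp":[-0.0005,0,-0.08],"yaw":0},{"dp":[-0.0005,0,-0.105],"yaw":0},{"dp":[-0.0005,0,-0.122],"yaw":0},{"dp":[-0.0005,0,-0.129],"yaw":0},{"dp":[-0.0005,0,-0.132],"yaw":0},{"dp":[-0.0005,0,-0.133],"yaw":0},{"dp":[-0.0005,0,-0.134],"yaw":0},{"dp":[-0.0005,0,-0.134],"yaw":0},{"dp":[-0.0005,0,-0.134],"yaw":0}])

```text
time_s: 31.82
tcp_pos: [0.6109, -0.1581, 0.1013]
eef_rot: [-179.9, -0.0, -89.9]
contact_force: [0.0, -0.5, -1.8]
gripper_width: 0.0374
gripper_force: 18.0
```

>>> apply_moves(targets=[{"dp":[-0.0005,0,-0.0004],"yaw":0},{"dp":[-0.0005,0,-0.0008],"yaw":0},{"dp":[-0.0005,0,-0.0008],"yaw":0},{"dp":[-0.0005,0,-0.0008],"yaw":0}])

```text
time_s: 32.15
tcp_pos: [0.6101, -0.1582, 0.1]
eef_rot: [-179.9, -0.0, -89.9]
contact_force: [-0.7, 0.0, 4.3]
gripper_width: 0.0375
gripper_force: 18.0
```

>>> apply_moves(targets=[{"dp":[0,0,0],"yaw":0},{"dp":[0,0,0],"yaw":0},{"dp":[0,0,0],"yaw":0},{"dp":[0,0,0],"yaw":0},{"dp":[0,0,0],"yaw":0},{"dp":[0,0,0],"yaw":0},{"dp":[0,0,0],"yaw":0},{"dp":[0,0,0],"yaw":0},{"dp":[0,0,0],"yaw":0},{"dp":[0,0,0],"yaw":0}], grip=-1)

```text
time_s: 32.98
tcp_pos: [0.6098, -0.1581, 0.0993]
eef_rot: [-180.0, -0.0, -89.9]
contact_force: [0.6, 0.5, 0.5]
gripper_width: 0.0873
gripper_force: 0.0
```

>>> apply_moves(targets=[{"dp":[0,0,0.01],"yaw":0},{"dp":[0,0,0.03],"yaw":0},{"dp":[0,0,0.06],"yaw":0},{"dp":[0,0,0.1],"yaw":0},{"dp":[0,0,0.14],"yaw":0},{"dp":[0,0,0.18],"yaw":0},{"dp":[0,0.04,0.2],"yaw":0},{"dp":[0,0.08,0.2],"yaw":0},{"dp":[0,0.12,0.2],"yaw":0},{"dp":[0,0.16,0.2],"yaw":0},{"dp":[0,0.2,0.2],"yaw":0},{"dp":[0,0.2,0.2],"yaw":0},{"dp":[0,0.2,0.2],"yaw":0},{"dp":[0,0.2,0.2],"yaw":0},{"dp":[0,0.2,0.2],"yaw":0}])

```text
time_s: 34.23
tcp_pos: [0.6097, 0.0411, 0.2997]
eef_rot: [-180.0, -0.0, -90.0]
contact_force: [0.1, -0.1, -0.2]
gripper_width: 0.0879
gripper_force: 0.0
```

```bash
python3 - <<'E'
from m import *
print(get_state()['tcp_pos'])
im,W=cap('wrist','w16.png')
blobs(im,W,'cap'); blobs(im,W,'disc'); cap('side','side2.png')
E
```

```text
[0.6096671  0.04105326 0.29967141]
cap [278.  74.] 785 mean [ 0.6133 -0.0773] circ [ 0.6135 -0.0771] 0.0149 top 0.1105
cap [283. 156.] 348 mean [0.6077 0.0034] circ [0.6075 0.0035] 0.0116 top 0.0845
cap [275. 214.] 1188 mean [0.617  0.0768] circ [0.617  0.0774] 0.0246 top 0.0605
disc [280.  24.] 1056 mean [ 0.611  -0.1461] circ [ 0.6105 -0.1571] 0.032 top 0.0127
disc [280.  99.] 538 mean [ 0.6104 -0.0612] circ [ 0.6125 -0.0767] 0.0317 top 0.0126
disc [284. 147.] 1078 mean [ 0.6061 -0.0012] circ [0.6068 0.0028] 0.0318 top 0.0126
disc [281. 192.] 148 mean [0.6089 0.0596] circ [0.615  0.0767] 0.0316 top 0.0125
```

View pics/side2.png

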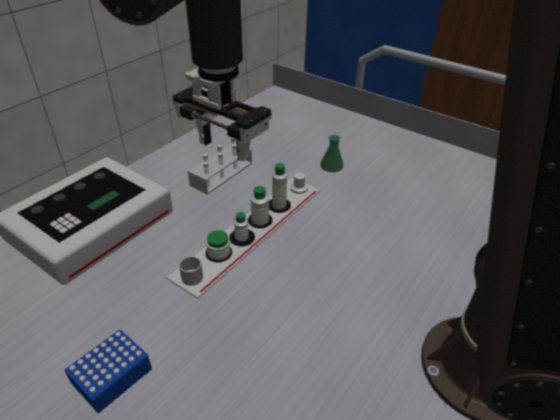

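The side view shows the row from the cup (190,270): jar (218,246), vial (241,228), mid (260,206), tall (280,187). All four stand upright and centred, the flask is untouched and the gripper is clear.

```bash
python3 -c "
from plant import r
print(r.close_job())"
```

```text
the job is handed in; nothing more can be done
None
```

All four bottles stand upright on the discs in height order from the wash cup (jar, vial, mid, tall), about 1–2 mm off centre for the jar, vial and mid by the wrist camera and centred by eye for the tall bottle; the flask is untouched, everything is released, and the job is handed in at about 34 s.

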